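# Open the squat safety can at the mould-polishing bench

### The job

Two safety cans with the same push-and-turn cap stand on the polishing bench; open the squat one. Press its cap firmly down against the spring, keep it down while you turn it anticlockwise (seen from above) about a sixth of a turn, then let go so that it springs up out of its catches. Leave the tall, slim can shut, its cap neither pressed nor turned.

Things in the scene. Friction and masses are not known exactly. Their poses are not given: they have to be found in the camera images.
- squat_can: The squat can to open: bare aluminium, 100 mm across, 80 mm high, screwed to the bench; origin: centre of its underside. Three steel catches (within 35 mm of the axis, tops 18 mm below the flange's top) block the shut cap after about 5 degrees of turn unless it is pressed at least 5 mm down (8 is comfortable). Let go before it is clear of them, it stays caught under them. The cap never comes off.
- squat_knob (a point): Centre of the top of the round knob on the squat can's cap, on its turning axis, 146 mm above the bench when shut; z up. Black cap: flange 54 mm across and 6 mm thick, on it the ribbed knob to grip, 40 mm across, 26 mm tall. Spring: 8 N starts it down, 12 N holds it 8 mm down, stop at 10 mm. Once clear of the catches the spring lifts it to 8 mm above its shut height.
- squat_turn (a joint): Turn of the squat can's cap in rad: 0 shut, growing anticlockwise seen from above, stop at 1.2; clear of the catches from about 0.82. It turns easily while pressed and stays where it is left.
- tall_knob (a point): A point on the top rim of the knob on the tall can's cap; that cap's axis is 20 mm back along this point's -x. Tall can: bare aluminium, 72 mm across, 130 mm high, screwed down, identical cap, knob top 196 mm above the bench; leave it shut. The cans stand at least 240 mm apart, either one on the left. Bystanders: steel pot 50 mm high between them, brass stick, mould 72 mm high beyond.
There are look-alikes about, which are no part of the job. What is shaped like the squat_can but blue is not meant.

How it is judged:
At the end, for the whole second after the job is handed in: The squat can's cap is turned at least 0.75 rad (43 degrees) anticlockwise, has sprung up at least 4 mm above its shut height (knob top above 150 mm) and is at rest; the tall can's cap has never been displaced (value of joint squat_turn above 0.75 rad and height (world z) of squat_knob above 0.15 m and velocity of joint squat_turn between -0.1 and 0.1 rad/s); the robot touches nothing.
It fails at once if the tall can's cap is pressed or turned (a point on its rim moves more than 6 mm) (distance of tall_knob from where it was at the start of the episode above 0.006 m).
It fails at once if the squat can's cap is forced round past its catches while pressed less than 3.5 mm (value of joint squat_turn between 0.25 and 0.6 rad and height (world z) of squat_knob above 0.1425 m).
It also fails if it takes over 40 s, if anything falls off the work surface, if the arm or the gripper's body presses on something with over 40 N, if the wrist force passes 120 N, or if a joint passes its speed limit or range.

### The arm

A 6-joint arm with a two-finger parallel gripper is mounted at the origin on the work surface. World frame = base frame: x ahead of the robot, y to its left, z up, the work surface at z = 0. Lengths are in m, angles in rad, forces in N, time in s.
With the tool pointing down it reaches from about 0.375 to 0.9 m from the base axis. Payload 3.1 kg.
Tool frame: the origin (TCP) lies midway between the tips of the shut fingers; the grasp point (between the pads) lies 19 mm behind it; z points along the fingers, y is the line along which they close (so a half turn about z gives the same grasp; the last joint's range is limited). The gripper opens to 87 mm and grips with 3 to 60 N. Pads are 19 mm wide; open, the fingers measure 117 mm over their backs; the gripper's body (75 mm by 190 mm) begins 51 mm behind the grasp point.
Start: joints at [1.014, 0.527, 1.433, -0, 1.181, -0.178], TCP at [0.231, 0.581, 0.223] pointing down, gripper open.
Joint ranges: [-3.08, 3.08], [-0.75, 2.2], [0.22, 2.44], [-1.43, 4.57], [0, 2.65], [-2.85, 2.85]. Speed limits (rad/s): [2.79, 2.79, 3.14, 3.14, 3.14, 3.14].

### API

Orientations are given as a unit quaternion [x, y, z, w].
In Python, from rig import status, imaging, order gives the robot as it stands.
- The arm moves only by the tool arm_command, never from a script. Its argument "deltas" is one flat list of numbers, 5 for each row, row after row: the opening, from -1 (shut) to 1 (fully open), so that 0 is half open, then the shift along the tool's x, y, z in m, then the turn about the tool's z in rad. In form: [gripper, tx, ty, tz, roll, gripper, tx, ty, tz, roll, ...]. A call has 1 to 12 rows; each row shifts and turns the commanded pose from where the row before left it, along the tool's axes as they then stand; what a row does not reach is not made up. A row lasts 1/8 s, in which the tool goes at most 62.5 mm and 10.7 degrees, less where a joint would pass 70% of its speed; a pose out of reach is approached as far as the arm can. A call with a gripper value outside its range is refused whole. The fingers move at their own pace and stop on an object; "newtons" is the grip in N (left out, the last holds). Time passes only in rows, so rows that do not move let the fingers close. It gives the time, the measured TCP pose, the force, the opening and the grip force at its end, in the units of the state.
- status.get_obs(): the state, without advancing time (a new reading comes with each control period).
- imaging.camera(name): name is "scene" or "top" or "wrist"; returns (picture, depth): 400x640x3 uint8, red, green, blue; 400x640 float32, m along the optical axis (not along the pixel's ray), 0 where there is no reading.
- imaging.camera_params(name): a dict with "intrinsics" (3x3 intrinsics, pixels), "camera_from_world" (4x4, takes a point from world to camera coordinates). Camera axes: x right, y up, looking along -z (the intrinsics and any distortion apply to the point x, -y, -z); pixel columns grow to the right and rows downward; lengths in m; the calibration is good to about 2 mm. The wrist camera is an equidistant fisheye: a pixel r from the principal point sees the ray r / f radians off the axis. A picture is of the moment at which its call begins: read the wrist's pose just before it. camera_params takes no time and is no camera call; for the wrist camera it gives the pose at the moment of the call.
- order.hand_in(): hands the job in; it is judged then, once.
The state is a dict: "time": time; "q": joint angles; "joint_velocities": joint speeds; "joint_torque": joint torques, N m; "position": TCP position; "tool_rot": TCP orientation; "ft_force": force on the tool from outside, world axes, zero at the start; "moment": the same for the moment, N m; "grip_width": finger opening in m; "grip_force": force on a finger pad.
Only numpy, scipy, OpenCV 4.12 (cv2) and the standard library are available. Lean on these libraries where they do the work, as an engineer would, in place of code of your own. Each camera call takes 0.05 s, during which the arm holds its last target. There are 200 camera calls.

## Working session

There is one attempt and no reset: what is moved stays moved. The work goes in short steps, Python scripts to look and compute and a tool call to move; the robot and the scene stay as the last step left them, time stands still between calls to the robot, and variables do not carry over. Pictures are saved under pics/ and viewed, at most 10 in all, crops included, and the job is handed in when it is done.

Besides the shell and the picture viewer there is one more tool, called after "Request:" by a JSON object that holds its "fn" and its "kwargs". arm_command: Moves the arm, as the interface text tells. Its arguments: {"type":"object","properties":{"deltas":{"type":"array"},"newtons":{"type":"number"}},"required":["deltas"]}

```bash
mkdir -p pics
cat > h.py <<'E'
import numpy as np,cv2
from rig import status,imaging,order
def cam(n):
    p=imaging.camera_params(n); im,d=imaging.camera(n)
    return im,d,np.array(p["intrinsics"]),np.array(p["camera_from_world"])
def world(d,K,T):
    h,w=d.shape; u,v=np.meshgrid(np.arange(w),np.arange(h))
    P=np.stack([(u-K[0,2])/K[0,0]*d,-(v-K[1,2])/K[1,1]*d,-d],-1)
    R=T[:3,:3];return (P-T[:3,3])@R
def ray(u,v,z,K,T):
    R=T[:3,:3];c=-R.T@T[:3,3];r=R.T@np.array([(u-K[0,2])/K[0,0],-(v-K[1,2])/K[1,1],-1]);return c+r*(z-c[2])/r[2]
E
python3 - <<'E'
from h import *
o=status.get_obs();print(o)
for n in("top","scene"):
    im,d,K,T=cam(n);np.savez(n,im=im,d=d,K=K,T=T);cv2.imwrite(f"pics/{n}.png",im[...,::-1])
    print(n,-T[:3,:3].T@T[:3,3],K[0,0])
E
```

```text
{'time': 0.0, 'q': array([ 1.01348344e+00,  5.28480566e-01,  1.43389211e+00,  5.58992102e-05,
        1.18137267e+00, -1.78463725e-01]), 'joint_velocities': array([ 9.62170301e-05,  7.60581319e-04,  1.25273269e-03, -2.97252913e-04,
       -1.87669192e-03, -1.18803143e-03]), 'joint_torque': array([-2.13238700e-04, -4.40053868e+01, -1.76593155e+01,  6.33243145e-02,
        5.83922176e-02, -1.75244518e-04]), 'position': array([0.23070737, 0.58008693, 0.22156602]), 'tool_rot': array([ 1.88304138e-01,  9.82110173e-01, -9.95032839e-04, -4.11220141e-04]), 'ft_force': array([0.0064891 , 0.2189021 , 0.75598022]), 'moment': array([-0.01604465, -0.04427308,  0.00734155]), 'grip_force': 0.0, 'grip_width': 0.08695541103802858}
top [ 0.28489658 -0.08196342  1.15890001] 403.9790570352301
scene [ 1.08211171 -0.51030588  0.76065681] 491.4894619650455
```

View pics/top.png

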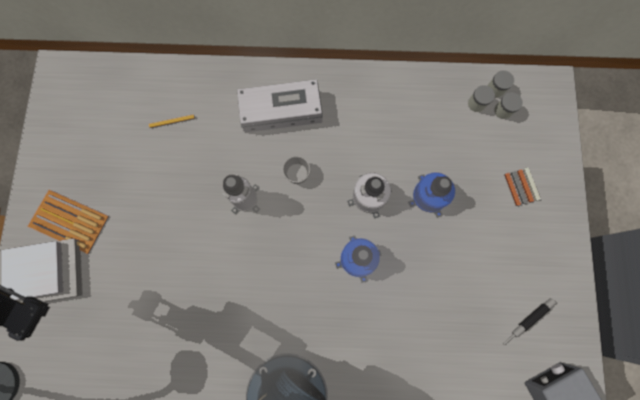

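View pics/scene.png

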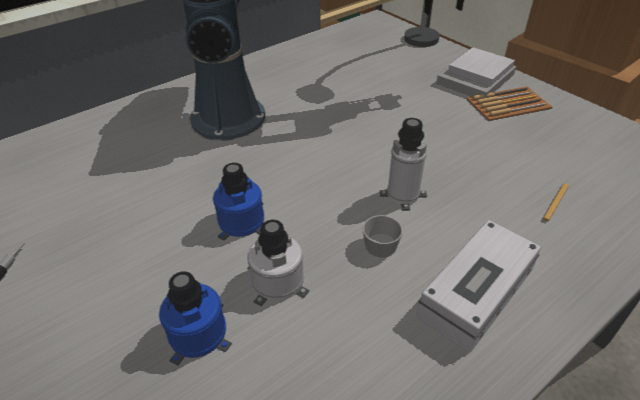

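Candidates in the top view: bare squat can (372,190), blue squat cans (435,190) and (361,258), and the tall slim bare can (236,187). By the description I choose (372,190). Next I measure it and check it in a crop.

Run:
```python
from h import *
from scipy import ndimage
tops=[]
for n,(u,v),(su,sv) in (("top",(376,186),0*np.array([1,1])),("top",(233,185),(0,0)),("scene",(273,232),(0,0)),("scene",(411,130),(0,0))):
    f=np.load(n+".npz");im,d,K,T=[f[k] for k in("im","d","K","T")]
    W=world(d,K,T); s=np.s_[v-22:v+22,u-22:u+22]
    w=W[s].reshape(-1,3); w=w[(d[s].ravel()>0)]
    zt=0.146 if u in(376,273) else .196
    m=abs(w[:,2]-zt)<.006; p=w[m]
    (c,r)=cv2.minEnclosingCircle(p[:,:2].astype(np.float32)) if len(p) else ((0,0),0)
    print(n,u,v,m.sum(),"mean",p.mean(0),"circ",c,r,"zmax",np.percentile(w[:,2],99))
f=np.load("top.npz");im=f["im"]
a=cv2.resize(im[150:230,330:470],None,fx=4,fy=4,interpolation=2)
f=np.load("scene.npz");b=cv2.resize(f["im"][200:320,210:350],(560,480))[:260]
cv2.imwrite("pics/crop.png",np.vstack([a,b])[...,::-1])
```

```text
top 376 186 188 mean [ 0.55677231 -0.21541712  0.14660474] circ (0.5571632385253906, -0.21550820767879486) 0.020514195784926414 zmax 0.14918209823231726
top 233 185 208 mean [0.53442711 0.14775177 0.1964156 ] circ (0.5350207686424255, 0.14822767674922943) 0.020489929243922234 zmax 0.1991340283341456
scene 273 232 334 mean [ 0.55907984 -0.21722763  0.14532971] circ (0.5570170879364014, -0.216061532497406) 0.02089359611272812 zmax 0.1475499967518202
scene 411 130 214 mean [0.53634437 0.14484644 0.19516787] circ (0.5341074466705322, 0.14721105992794037) 0.0210768673568964 zmax 0.19723462799494015
```

View pics/crop.png

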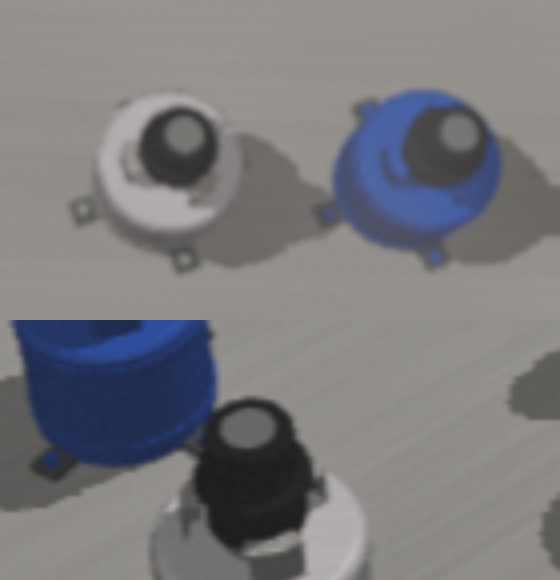

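The crop shows the bare squat can with its black cap at about (376,186) in the top view, with the blue look-alike beside it. The knob axis is at about (0.557, -0.216). I raise the arm and go over.

Request:
{"fn": "arm_command", "kwargs": {"deltas": [1, 0, 0, -0.06, 0, 1, -0.035, -0.036, 0, 0, 1, -0.035, -0.036, 0, 0, 1, -0.035, -0.036, 0, 0, 1, -0.035, -0.036, 0, 0, 1, -0.035, -0.036, 0, 0, 1, -0.035, -0.036, 0, 0, 1, -0.035, -0.036, 0, 0, 1, -0.035, -0.036, 0, 0, 1, -0.035, -0.036, 0, 0, 1, -0.035, -0.036, 0, 0, 1, -0.035, -0.036, 0, 0], "newtons": 30}}

```text
time: 1.6
position: [0.4425, 0.0688, 0.2824]
tool_rot: [0.188, 0.982, 0.0, -0.0]
ft_force: [1.2, -0.3, -0.3]
grip_width: 0.0871
grip_force: 0.0
```

Request:
{"fn": "arm_command", "kwargs": {"deltas": [1, -0.035, -0.036, 0, 0, 1, -0.035, -0.036, 0, 0, 1, -0.035, -0.036, 0, 0, 1, -0.035, -0.036, 0, 0, 1, -0.035, -0.036, 0, 0, 1, 0, 0, 0, 0.18, 1, 0, 0, 0, 0.18, 1, 0, 0, 0, 0.18, 1, 0, 0, 0, 0.18, 1, 0, 0, 0, 0.18, 1, 0, 0, 0, 0, 1, 0, 0, 0, 0]}}

```text
time: 3.1
position: [0.5382, -0.1615, 0.2823]
tool_rot: [0.596, 0.803, -0.0, -0.0]
ft_force: [0.2, -0.0, 0.0]
grip_width: 0.0868
grip_force: 0.0
```

```bash
cat > go.py <<'E'
from h import *
from scipy.spatial.transform import Rotation as R
o=status.get_obs();M=R.from_quat(o["tool_rot"])
print(o["time"],o["position"],o["q"].round(3),M.as_matrix().round(3))
print("shift tool:",M.inv().apply(np.array([.557,-.216,.123])-o["position"]))
E
python3 go.py
```

```text
3.1 [ 0.53820466 -0.16151551  0.28231973] [-0.49   0.377  1.519 -0.     1.246 -0.785] [[-0.29   0.957 -0.001]
 [ 0.957  0.29   0.   ]
 [ 0.    -0.    -1.   ]]
shift tool: [-0.05764864  0.00223725  0.15929919]
```

Request:
{"fn": "arm_command", "kwargs": {"deltas": [1, -0.03, 0.001, 0, 0, 1, -0.0276, 0.0012, 0, 0, 1, 0, 0, 0.05, 0, 1, 0, 0, 0.05, 0, 1, 0, 0, 0.03, 0, 1, 0, 0, 0.015, 0, 1, 0, 0, 0.013, 0, 1, 0, 0, 0, 0, 1, 0, 0, 0, 0]}}

```text
time: 4.22
position: [0.5579, -0.2165, 0.1257]
tool_rot: [0.597, 0.803, 0.0, 0.001]
ft_force: [1.2, 0.2, 0.1]
grip_width: 0.0869
grip_force: 0.0
```

```bash
python3 go.py
python3 - <<'E'
from h import *
for n,(a,b,c,e) in (("scene",(150,310,190,350)),):
    im,*_=cam(n); cv2.imwrite("pics/pre.png",cv2.resize(im[a:b,c:e],None,fx=4,fy=3.7)[...,::-1][:600])
E
```

```text
4.225 [ 0.55786188 -0.21652878  0.12565524] [-0.557  0.614  1.589  0.     0.936 -0.849] [[-0.288  0.958  0.002]
 [ 0.958  0.288 -0.001]
 [-0.002  0.002 -1.   ]]
shift tool: [ 0.00075928 -0.00067712  0.00265288]
```

View pics/pre.png

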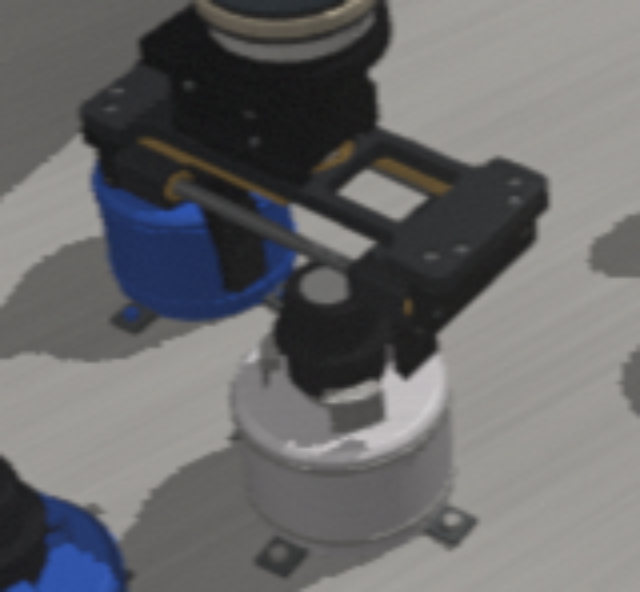

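The open fingers straddle the knob (at about (325,300) in the crop) with clearance on both sides. Closing now.

Request:
{"fn": "arm_command", "kwargs": {"deltas": [1, 0.0005, -0.0005, 0.002, 0, -1, 0, 0, 0, 0, -1, 0, 0, 0, 0, -1, 0, 0, 0, 0, -1, 0, 0, 0, 0, -1, 0, 0, 0, 0], "newtons": 40}}

```text
time: 5.03
position: [0.5564, -0.2158, 0.1225]
tool_rot: [0.597, 0.802, -0.0, -0.0]
ft_force: [1.0, -0.6, 0.4]
grip_width: 0.0453
grip_force: 0.0
```

Request:
{"fn": "arm_command", "kwargs": {"deltas": [-1, 0, 0, 0, 0, -1, 0, 0, 0, 0, -1, 0, 0, 0, 0]}}

```text
time: 5.4
position: [0.5567, -0.2157, 0.1226]
tool_rot: [0.597, 0.802, 0.0, 0.0]
ft_force: [2.1, 0.9, -0.0]
grip_width: 0.0393
grip_force: 40.0
```

Gripped. Now press down about 9 mm.

Request:
{"fn": "arm_command", "kwargs": {"deltas": [-1, 0, 0, 0.003, 0, -1, 0, 0, 0.003, 0, -1, 0, 0, 0.003, 0, -1, 0, 0, 0, 0, -1, 0, 0, 0, 0]}}

```text
time: 6.02
position: [0.5568, -0.2159, 0.1155]
tool_rot: [0.597, 0.802, 0.0, 0.001]
ft_force: [-1.2, 1.4, 10.2]
grip_width: 0.0389
grip_force: 40.0
```

```bash
python3 go.py|head -2
python3 - <<'E'
from h import *
im,d,K,T=cam("scene");print(status.get_obs()["ft_force"])
W=world(d,K,T);m=(np.hypot(W[...,0]-.557,W[...,1]+.216)<.014)&(abs(W[...,2]-.14)<.015)
print(m.sum(),np.histogram(W[m][:,2],bins=np.arange(.125,.156,.002)))
E
```

```text
6.025 [ 0.55683766 -0.21585626  0.11548927] [-0.557  0.628  1.598  0.     0.914 -0.849] [[-0.288  0.958  0.001]
 [ 0.958  0.288 -0.001]
[-1.32866187  0.64166916 10.89478342]
53 (array([ 0,  0,  0,  0,  0,  3, 23, 25,  2,  0,  0,  0,  0,  0,  0]), array([0.125, 0.127, 0.129, 0.131, 0.133, 0.135, 0.137, 0.139, 0.141,
       0.143, 0.145, 0.147, 0.149, 0.151, 0.153, 0.155]))
```

Request:
{"fn": "arm_command", "kwargs": {"deltas": [-1, 0, 0, 0.0025, 0, -1, 0, 0, 0, 0, -1, 0, 0, 0, 0]}}

```text
time: 6.45
position: [0.5568, -0.2159, 0.1132]
tool_rot: [0.597, 0.803, 0.0, 0.001]
ft_force: [-1.2, 2.1, 11.4]
grip_width: 0.0392
grip_force: 40.0
```

Request:
{"fn": "arm_command", "kwargs": {"deltas": [-1, 0, 0, 0, -0.1, -1, 0, 0, 0, -0.1, -1, 0, 0, 0, 0]}}

```text
time: 6.82
position: [0.5571, -0.2158, 0.1133]
tool_rot: [0.513, 0.858, 0.0, 0.001]
ft_force: [-1.2, 2.5, 11.7]
grip_width: 0.0395
grip_force: 40.0
```

Request:
{"fn": "arm_command", "kwargs": {"deltas": [-1, 0, 0, 0, -0.1, -1, 0, 0, 0, -0.15, -1, 0, 0, 0, -0.15, -1, 0, 0, 0, -0.15, -1, 0, 0, 0, -0.15, -1, 0, 0, 0, -0.15, -1, 0, 0, 0, 0, -1, 0, 0, 0, 0]}}

```text
time: 7.82
position: [0.5579, -0.2148, 0.1134]
tool_rot: [0.114, 0.993, 0.001, 0.002]
ft_force: [1.0, 4.8, 11.7]
grip_width: 0.0394
grip_force: 40.0
```

```bash
python3 go.py|head -1; python3 -c "
from h import *
o=status.get_obs();print(o['moment'],o['ft_force'])"
```

```text
7.825 [ 0.55794661 -0.21478859  0.11339792] [-0.556  0.631  1.599  0.003  0.909 -1.899] [[-0.974  0.227  0.004]
[ 1.00960688 -0.1401136   0.0051881 ] [ 0.98948369  4.8222216  11.67280824]
```

Request:
{"fn": "arm_command", "kwargs": {"deltas": [-1, 0, 0, -0.004, 0, -1, 0, 0, -0.004, 0, -1, 0, 0, -0.004, 0, -1, 0, 0, -0.004, 0, -1, 0, 0, 0, 0, -1, 0, 0, 0, 0]}}

```text
time: 8.57
position: [0.5578, -0.2148, 0.128]
tool_rot: [0.114, 0.993, 0.001, 0.001]
ft_force: [3.0, 5.7, 4.0]
grip_width: 0.039
grip_force: 40.0
```

Request:
{"fn": "arm_command", "kwargs": {"deltas": [1, 0, 0, 0, 0, 1, 0, 0, 0, 0, 1, 0, 0, 0, 0, 1, 0, 0, 0, 0, 1, 0, 0, 0, 0, 1, 0, 0, 0, 0, 1, 0, 0, -0.02, 0, 1, 0, 0, -0.05, 0, 1, 0, 0, -0.05, 0, 1, 0, 0, -0.03, 0, 1, 0, 0, 0, 0]}}

```text
time: 9.95
position: [0.5579, -0.2164, 0.2799]
tool_rot: [0.114, 0.993, -0.001, 0.003]
ft_force: [-0.1, -0.1, -1.0]
grip_width: 0.0871
grip_force: 0.0
```

Run:
```python
from h import *
o=status.get_obs();print(o["time"],o["position"],o["ft_force"],o["grip_width"])
im,d,K,T=cam("scene")
W=world(d,K,T)
for c in((.557,-.216),(.5345,.1477)):
    m=(np.hypot(W[...,0]-c[0],W[...,1]-c[1])<.014)&(W[...,2]>.12)&(W[...,2]<.21)
    print(m.sum(),np.percentile(W[m][:,2],[10,50,90]))
cv2.imwrite("pics/end.png",cv2.resize(im[100:320,180:450],None,fx=2.7,fy=2.7)[...,::-1])
```

```text
9.95 [ 0.55786178 -0.21639272  0.27985722] [-0.08229246 -0.0780103  -0.97875798] 0.08705039528697214
151 [0.15262802 0.15393835 0.15552619]
87 [0.19472215 0.19620609 0.19730231]
```

View pics/end.png

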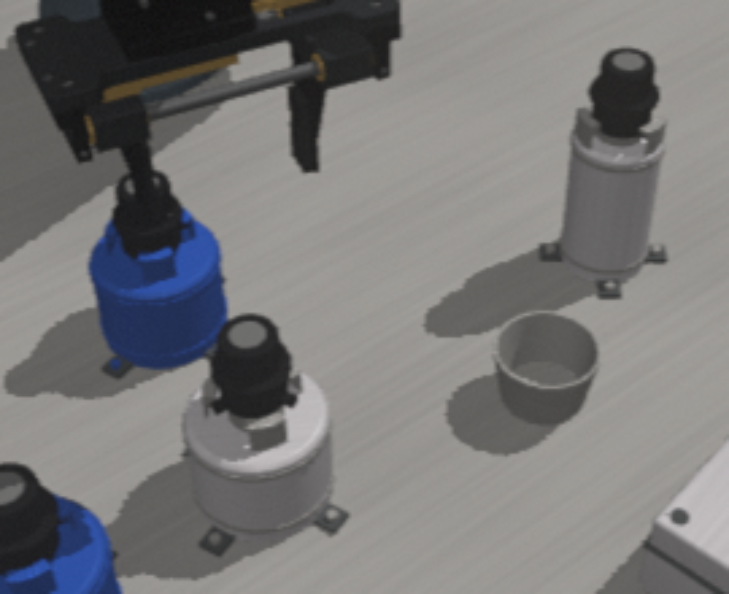

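The squat can's cap at (250,365) has risen to 0.154 m and its lugs are clear of the catches. The tall can is unchanged and the arm touches nothing.

```bash
python3 -c "
from h import *
print(order.hand_in())"
```

```text
the job is handed in; nothing more can be done
None
```

I opened the squat can: its cap was pressed about 9 mm, turned about 1.05 rad anticlockwise and sprang up to about 154 mm; the tall can was left untouched, and I handed the job in at about 10 s (no verdict was returned).

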